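# Run the loaded shuttle of a drill jig past its spring catch

## Robot

A 6-joint arm with a two-finger parallel gripper is mounted at the origin on a cart in front of the work surface, level with it; the furniture and walls round the work are solid. World frame = base frame: x ahead of the robot, y to its left, z up, the work surface at z = 0. Lengths are in mm, angles in degrees, forces in N, time in s.
With the tool pointing down it reaches from about 300 to 850 mm from the base axis. Payload 4.2 kg.
Tool frame: the origin (TCP) lies at the very end of the fingers, on their centre line; the grasp point (between the pads) lies 19 mm behind it (env.grip_depth is the distance from the TCP to the grasp point, in mm); z points along the fingers, y is the line along which they close (so a half turn about z gives the same grasp; the last joint's range is limited). The gripper opens to 91 mm and grips with 3 to 60 N. Pads are 32 mm wide; open, the fingers measure 118 mm over their backs; the gripper's body (76 mm by 178 mm) begins 60 mm behind the grasp point.
Start: joints at [-71.333, 18.312, 89.639, -0, 72.044, -1.146], TCP at [194.9, -540.978, 213.976] pointing down, gripper open.
Joint ranges: [-177.97, 177.97], [-48.28, 115.42], [12.27, 149.76], [-77.06, 257.06], [2.81, 150.46], [-146.56, 146.56]. Speed limits (degrees/s): [147.25, 147.25, 180, 180, 180, 180].

## Interface

Orientations are given as [roll, pitch, yaw] about the fixed x, y, z axes, in that order (R = Rz(yaw) Ry(pitch) Rx(roll)).
In Python, from workcell import env, cams gives the robot as it stands.
- The arm moves only by the tool apply_moves, never from a script. Its argument "deltas" is a list of rows, each a list of 5 numbers: the shift along the tool's x, y, z in m, then the turn about the tool's z in rad, then the opening, from -1 (shut) to 1 (fully open), so that 0 is half open. In form: [[tx, ty, tz, roll, gripper], ...]. A call has 1 to 5 rows; each row is the pose to reach, as a shift and turn from the pose commanded when the call began, along the tool's axes at that moment; what a row does not reach only later rows make up. A row lasts 1/10 s, in which the tool goes at most 50 mm and 8.59 degrees, less where a joint would pass 70% of its speed; a pose out of reach is approached as far as the arm can. A call with a gripper value outside its range is refused whole. The fingers move at their own pace and stop on an object; "grip_force" is the grip in N (left out, the last holds). Time passes only in rows, so rows that repeat a pose let the fingers close. It gives the time, the measured TCP pose, the force, the opening and the grip force at its end, in the units of the state.
- env.state(): the state, without advancing time (a new reading comes with each control period).
- cams.grab_frame(name): name is "scene" or "top" or "wrist"; returns the picture (420x560x3 uint8, blue, green, red); there is no depth.
- cams.get_calibration(name): a dict with "mtx" (3x3 intrinsics, pixels), "k1" (the pictures are not rectified: a ray, as slopes to the right and down, at radius r is drawn at 1 + k1 r^2 times it, then the intrinsics apply), "eye" and "attitude" of the camera in the world; the wrist camera has in their place "tool_from_camera" (4x4, takes a point from camera to tool coordinates, whose origin is the TCP and whose axes are the flange's). Camera axes: x right, y down, z forward; pixel columns grow to the right and rows downward; lengths in mm; the calibration is good to about 2 mm. A picture is of the moment at which its call begins: read the wrist's pose just before it. get_calibration takes no time and is no camera call.
- env.job_done(): hands the job in; it is judged then, once.
The state is a dict: "time_s": time; "qpos": joint angles; "qvel": joint speeds; "effort": joint torques, N m; "ee_pos": TCP position; "ee_rot": TCP orientation; "force": force on the tool from outside, world axes, zero at the start; "torque": the same for the moment, N m; "gripper_width": finger opening in mm; "gripper_force": force on a finger pad.
Only numpy, scipy, OpenCV 4.12 (cv2) and the standard library are available. Lean on these libraries where they do the work, as an engineer would, in place of code of your own. Each camera call takes 0.05 s, during which the arm holds its last target. There are 200 camera calls.

## Task

The wooden block lies ready in the sliding shuttle of the drill jig. Press the jig's red thumb bar down and, while holding it down, push the shuttle by its blue upright plate so that it runs past the spring catch, then on until it is fully home against the end stop under the drill bridge and the released catch has sprung up again behind it. Only press and push with the fingertips: do not grip or lift anything, leave the block lying in the shuttle, and leave the other things on the bench alone.

Things in the scene. Friction and masses are not known exactly. Their poses are not given: they have to be found in the camera images.
- jig: Drill jig on a plywood board fixed to the table. Origin on the table under the guide rail; x is the way the shuttle is pushed, y left, z up. In mm: board x -128..118, y -66..92, top z 20; rail along y 0, top z 29; aluminium drill bridge x 6..44, y -53..53, posts from |y| 41 out, beam and bushings z 78..93. All else is below 80.
- shuttle: Aluminium carriage on the rail, 83 x 66 mm, with a low nest for the block; moves only along the jig's x. Origin at the centre of the nest floor, 40 mm above the table, axes as the jig's. Blue upright push plate at its rear: x -45..-37, y -30..30, z 0..38 mm in this frame. Steel stop lug on its left edge: x -44..-26, y 33..44.
- push_face (a point): Centre of the rear face of the blue push plate (it looks back along the jig's -x; push here), 59 mm above the table; the face is 60 mm wide and spans 40 to 78 mm above the table. At shuttle_travel 0 it is at x -85, y 0 mm in the jig's frame; it moves with the shuttle. Axes as the jig's.
- thumb_bar: Red bar, black ribbed top, 100 mm along the jig's x, 26 mm wide, left of the shuttle. Origin at the centre of its flat top: 58 mm above the table when up, x -61, y 61 mm in the jig's frame, same axes. Goes straight down on springs; press anywhere on top, tips slide along it. Carries the steel catch nose (x 31..39, y -26..-10 from here), which blocks the shuttle's lug while up.
- bar_travel (a joint): How far the thumb bar is pressed down, m: 0 up, 0.014 bottomed. The catch clears the lug from 0.009 down. Springs: about 2.5 N to start, 7 N at 0.012. While the lug is over the nose the bar stays down by itself at about 0.009.
- shuttle_travel (a joint): Shuttle position along the rail, m, growing in the jig's +x; starts at 0. With the catch up the lug is stopped by the nose at 0.036. The lug is over the nose from 0.036 to 0.062; home against the end stop at 0.065; the catch can spring up behind the lug from 0.062 on. Friction about 1.5 N, it stays where left.
- block: Brown hardwood block 40 x 53 x 30 mm, lying loose in the shuttle's nest (cleats 9 mm high round it). Origin at the centre of its underside. It rides along; it must stay in the nest.
- bolt: Hex bolt with nut lying at the jig's right; bystander.
- screwdriver: Amber cross-head screwdriver at the jig's right; bystander.
- pencil: Red carpenter pencil at the jig's left; bystander.
- tape_measure: Yellow tape measure at the right; bystander.
- glue_bottle: Wood glue bottle, 155 mm high, at the back left; bystander.
- wrench: Adjustable wrench lying at the front left; bystander.
- open_tin: Open empty tin, 94 mm high, at the right beside the vice; bystander.
Not all that is in view belongs to the job. There is more than one size of the block; the job needs the smallest.

How it is judged:
By the outcome, as a careful person would: the job done as asked, in the order asked, and still so for the second after the job is handed in, with the robot touching nothing.
It also fails if it takes over 38 s, if anything falls off the work surface, if the arm or the gripper's body presses on something with over 40 N, if the wrist force passes 120 N, or if a joint passes its speed limit or range.

## Working session

There is one attempt and no reset: what is moved stays moved. The work goes in short steps, Python scripts to look and compute and a tool call to move; the robot and the scene stay as the last step left them, time stands still between calls to the robot, and variables do not carry over. Pictures are saved under pics/ and viewed, at most 10 in all, crops included, and the job is handed in when it is done.

Besides the shell and the picture viewer there is one more tool, called after "Call:" as a command line: name --pt "numbers of a row" for each row, then --argument value for the rest. apply_moves: Moves the arm, as the interface text tells. Its arguments: {"type":"object","properties":{"deltas":{"type":"array"},"grip_force":{"type":"number"}},"required":["deltas"]}

```bash
mkdir -p pics
python3 - <<'E'
from workcell import env,cams
import cv2,numpy as np
s=env.state();print(s)
for n in("scene","top"):
    f=cams.grab_frame(n);cv2.imwrite(f"pics/{n}.png",f);print(n,cams.get_calibration(n))
print(cams.get_calibration("wrist"))
E
```

```text
{'time_s': 0.0, 'qpos': array([-7.13329888e+01,  1.83497860e+01,  8.97057869e+01, -2.91796299e-03,
        7.20425290e+01, -1.14656491e+00]), 'qvel': array([-0.05143099,  0.01874344,  0.07185626,  0.06984262,  0.0206274 ,
       -0.03872899]), 'effort': array([ 2.09891390e-03, -4.12456870e+01, -2.31972027e+01,  7.26638851e-02,
        4.57082014e-02, -1.55248918e-04]), 'ee_pos': array([ 194.72295425, -540.4976226 ,  213.14306143]), 'ee_rot': array([-1.79901862e+02,  8.10697929e-04,  1.98144788e+01]), 'force': array([ 0.51742539,  0.56254193, -1.38504857]), 'torque': array([-0.03238458,  0.03803659,  0.11192424]), 'gripper_force': 0.0, 'gripper_width': 91.22471673236267}
scene {'mtx': array([[503.42481714,   0.        , 280.04135614],
       [  0.        , 503.42481714, 207.1782236 ],
       [  0.        ,   0.        ,   1.        ]]), 'k1': -0.1074527827619236, 'eye': array([-237.33777927,  881.62256465,  668.27263772]), 'attitude': array([-117.56879071,   -0.60359567, -137.91159658])}
top {'mtx': array([[534.00129893,   0.        , 282.87854478],
       [  0.        , 534.00129893, 215.67589603],
       [  0.        ,   0.        ,   1.        ]]), 'k1': -0.18329489830099036, 'eye': array([ 412.5043015 ,  -11.62031925, 1230.38220716]), 'attitude': array([-173.7323329 ,    1.17260608,  -89.89589417])}
{'mtx': array([[331.37338834,   0.        , 276.24173784],
       [  0.        , 331.37338834, 212.6834451 ],
       [  0.        ,   0.        ,   1.        ]]), 'k1': -0.08283722926074796, 'tool_from_camera': array([[ 6.89267395e-04, -9.61617136e-01, -2.74393892e-01,
         7.86809932e+01],
       [ 9.99999287e-01,  3.95114915e-04,  1.12727593e-03,
        -5.72539233e-01],
       [-9.75590734e-04, -2.74394473e-01,  9.61616723e-01,
        -1.70963584e+02],
       [ 0.00000000e+00,  0.00000000e+00,  0.00000000e+00,
         1.00000000e+00]])}
```

View pics/top.png

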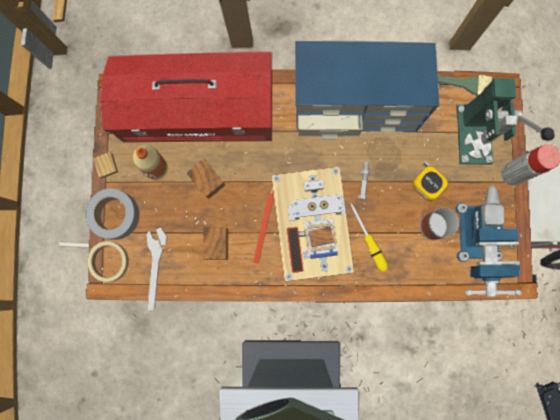

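View pics/scene.png

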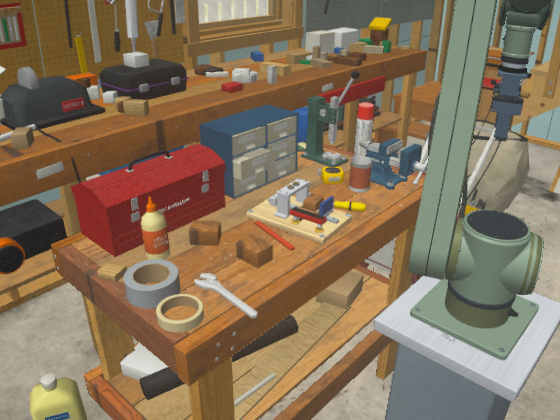

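The top view shows the jig at about (313,225) with jig +x pointing up the image. The red bar is at (295,250), the blue plate at (322,254) and the bridge at (316,207). The scene view agrees. Next I'll cast rays for the board, plate and bar.

```bash
cat > h.py <<'E'
from workcell import env,cams
import cv2,numpy as np
from scipy.spatial.transform import Rotation as Ro
def pose(n,s=None):
    c=cams.get_calibration(n)
    if n!="wrist": return c,Ro.from_euler('xyz',c['attitude'],degrees=True).as_matrix(),c['eye']
    T=c['tool_from_camera'];R=Ro.from_euler('xyz',s['ee_rot'],degrees=True).as_matrix()
    return c,R@T[:3,:3],R@T[:3,3]+s['ee_pos']
def cast(n,uv,z,s=None):
    c,R,e=pose(n,s);K=c['mtx'];uv=np.atleast_2d(uv).astype(float)
    d=(uv-K[:2,2])/K[0,0];p=d.copy()
    for _ in range(20): p=d/(1+c['k1']*(p**2).sum(1,keepdims=True))
    r=np.c_[p,np.ones(len(p))]@R.T
    return (e+r*((z-e[2])/r[:,2])[:,None])[:,:2]
def blob(m):
    k=cv2.findContours(m.astype(np.uint8),cv2.RETR_EXTERNAL,cv2.CHAIN_APPROX_NONE)[0]
    return max(k,key=cv2.contourArea)
E
python3 - <<'E'
from h import *
f=cv2.imread("pics/top.png");h=cv2.cvtColor(f,cv2.COLOR_BGR2HSV);H,S,V=cv2.split(h)
roi=np.zeros(H.shape,bool);roi[160:290,262:362]=1
def rect(name,m,z):
    c=blob(m&roi)[:,0];w=cast("top",c,z).astype(np.float32)
    print(name,len(c),cv2.minAreaRect(w),c.min(0),c.max(0))
for u in [(277,200),(345,255),(265,230),(322,254)]: print(u,h[u[1],u[0]])
m=(H>12)&(H<32)&(S>40)&(S<140)&(V>170)
m=cv2.morphologyEx(m.astype(np.uint8),cv2.MORPH_OPEN,np.ones((3,3)))>0
rect("board",m,20)
r2=roi.copy();r2[:,:284]=0;r2[:,306:]=0
rect("bar",(((H<8)|(H>172))&(S>130)|(V<60))&r2,58)
rect("plate",(H>105)&(H<130)&(S>120),78)
cv2.imwrite("pics/c.png",cv2.resize(f[160:290,262:362],None,fx=4.5,fy=4.5,interpolation=2))
E
```

```text
(277, 200) [ 21  82 229]
(345, 255) [ 21  85 229]
(265, 230) [  7 166 187]
(322, 254) [110 138 164]
board 1075 ((532.5758666992188, -52.940025329589844), (284.3727111816406, 228.99046325683594), 0.09921850264072418) [262 160] [361 284]
bar 121 ((467.0560607910156, -12.549182891845703), (96.43314361572266, 22.907901763916016), 7.071475028991699) [287 228] [302 271]
plate 54 ((457.00421142578125, -75.04571533203125), (9.834657669067383, 54.63780975341797), 8.659512519836426) [311 250] [336 257]
```

View pics/c.png

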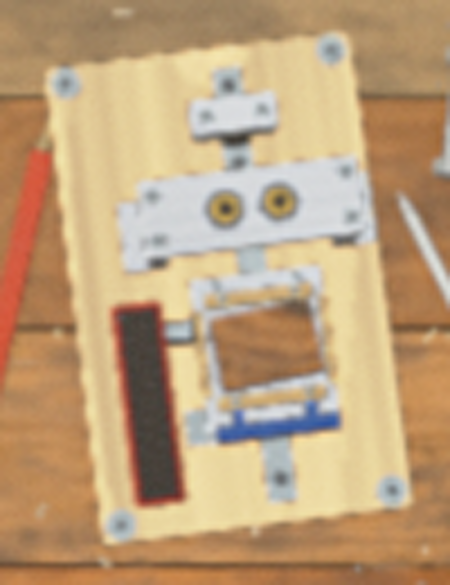

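The crop (4.5x) shows the board corners at about (45,72), (348,32), (412,502) and (105,545). The bar-top corners are at (113,308), (158,303), (185,498) and (138,505), and the blue plate runs from (218,432) to (340,418).

Run:
```python
from h import *
px=lambda a:np.array(a)/4.5+[262,160]-.5
def fit(J,W):
    J=np.array(J,float);W=np.array(W);a=J-J.mean(0);b=W-W.mean(0)
    t=np.arctan2((a[:,0]*b[:,1]-a[:,1]*b[:,0]).sum(),(a*b).sum());R=np.array([[np.cos(t),-np.sin(t)],[np.sin(t),np.cos(t)]])
    o=W.mean(0)-R@J.mean(0);print("yaw",np.degrees(t),"origin",o,"res",np.abs(W-(J@R.T+o)).max())
B=cast("top",px([(45,72),(348,32),(412,502),(105,545)]),20);fit([(118,92),(118,-66),(-128,-66),(-128,92)],B)
C=cast("top",px([(113,308),(158,303),(185,498),(138,505)]),58);fit([(-11,74),(-11,48),(-111,48),(-111,74)],C)
S=cast("top",px([(218,427),(338,410),(341,424)]),78);print(S)
```

```text
yaw 7.390957786333746 origin [535.43213826 -65.38430838] res 2.4248568320019785
yaw 7.54319910812243 origin [535.91831263 -65.48579162] res 2.2069067494412593
[[ 455.09528698  -46.29814397]
 [ 463.18846236 -103.87687581]
 [ 456.47485652 -105.27259834]]
```

Call:
apply_moves --pt "0.02 -0.02 0 0 0.04" --pt "0.05 -0.05 0 0 0.04" --pt "0.08 -0.08 0 0 0.04" --pt "0.11 -0.11 0 0 0.04" --pt "0.14 -0.14 0 0 0.04"

```text
time_s: 0.6
ee_pos: [279.4, -360.1, 213.6]
ee_rot: [-180.0, -0.0, 19.8]
force: [0.9, -0.6, 1.2]
gripper_width: 54.0
gripper_force: 0.0
```

Call:
apply_moves --pt "0.03 -0.03 0 0 0.04" --pt "0.06 -0.06 0 0 0.04" --pt "0.09 -0.09 0 0 0.04" --pt "0.12 -0.12 0 0 0.04" --pt "0.15 -0.15 0 0 0.04"

```text
time_s: 1.1
ee_pos: [369.6, -168.1, 213.8]
ee_rot: [-180.0, 0.0, 19.8]
force: [1.0, 0.5, 0.3]
gripper_width: 47.5
gripper_force: 0.0
```

Call:
apply_moves --pt "0.03 -0.03 0 0.05 0.04" --pt "0.06 -0.06 0 0.1 0.04" --pt "0.08 -0.083 0 0.15 0.04" --pt "0.092 -0.0956 0 0.216 0.04" --pt "0.092 -0.0956 0 0.216 0.04"

```text
time_s: 1.6
ee_pos: [424.0, -47.1, 213.6]
ee_rot: [-180.0, 0.0, 7.6]
force: [0.0, 0.2, -0.1]
gripper_width: 47.5
gripper_force: 0.0
```

Run:
```python
from h import *
s=env.state();print(s['ee_pos'],s['ee_rot'],s['force'],s['gripper_width'],s['time_s'])
f=cams.grab_frame("wrist");cv2.imwrite("pics/w1.png",f)
```

```text
[423.98071839 -47.08353834 213.62765558] [-1.79976749e+02  2.20122560e-02  7.63371540e+00] [ 0.03806792  0.22664707 -0.14677584] 47.51052327447814 1.6
```

View pics/w1.png

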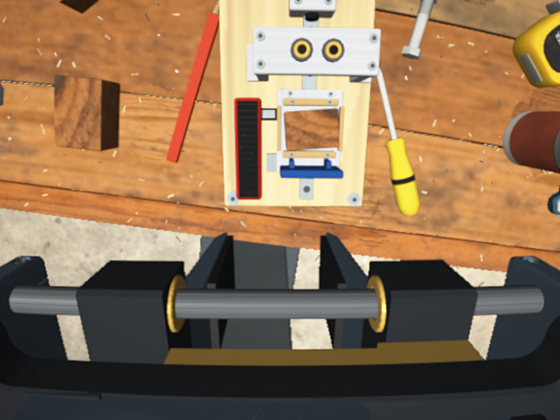

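The wrist view shows the bar from (236,99) to (262,198) and the blue plate from (281,165) to (343,178). The fingertips are behind the jig, and I'll refine the pose from these points.

Run:
```python
from h import *
s=env.state();t=np.radians(7.45);R=np.array([[np.cos(t),-np.sin(t)],[np.sin(t),np.cos(t)]]);o=np.array([535.6,-65.4])
J=lambda W:((W-o)@R).round(1)
print("bar (-11,74)(-11,48)(-111,48)(-111,74)\n",J(cast("wrist",[(235.5,98.5),(260.5,98.5),(262,198),(237,199)],58,s)))
print("plate top rear edge",J(cast("wrist",[(281,169),(343,168)],78,s)),"bottom",J(cast("wrist",[(281,177),(343,177)],40,s)))
f=cv2.imread("pics/w1.png");h=cv2.cvtColor(f,cv2.COLOR_BGR2HSV)
m=(h[...,0]>105)&(h[...,0]<130)&(h[...,1]>100);m[:,:270]=0;m[:,350:]=0;m[:150]=0;m[190:]=0
c=blob(m)[:,0];print(c.min(0),c.max(0));print([f[y,312].tolist() for y in range(158,182)])
print("tcp",J(s['ee_pos'][:2]))
```

```text
bar (-11,74)(-11,48)(-111,48)(-111,74)
 [[ -11.9   70.8]
 [ -11.9   47.2]
 [-108.3   46.4]
 [-109.4   71.8]]
plate top rear edge [[-75.8  27.8]
 [-74.5 -30. ]] bottom [[-89.9  27.1]
 [-89.5 -38.3]]
[280 159] [342 177]
[[217, 222, 227], [239, 237, 235], [239, 237, 236], [238, 237, 236], [238, 237, 237], [240, 239, 239], [239, 238, 237], [176, 167, 162], [93, 69, 57], [71, 35, 14], [72, 37, 17], [87, 46, 23], [137, 73, 35], [170, 92, 44], [179, 96, 46], [180, 96, 45], [179, 94, 44], [181, 97, 45], [175, 90, 37], [157, 90, 55], [158, 141, 129], [198, 200, 193], [214, 217, 210], [212, 215, 208]]
tcp [-109.    31.6]
```

Call:
apply_moves --pt "0 0.001 0.035 0 0.04" --pt "0 0.001 0.07 0 0.04" --pt "0 0.001 0.105 0 0.04" --pt "0 0.001 0.13 0 0.04" --pt "0 0.001 0.142 0 0.04"

```text
time_s: 2.15
ee_pos: [421.4, -50.7, 69.7]
ee_rot: [-180.0, 0.3, 7.4]
force: [0.2, -0.4, -0.1]
gripper_width: 47.3
gripper_force: 0.0
```

Run:
```python
from h import *
s=env.state();print(s['ee_pos'],s['ee_rot'],s['force'],s['gripper_width'],s['time_s'])
f=cams.grab_frame("wrist");g=cams.grab_frame("scene")[150:250,220:380]
cv2.imwrite("pics/w2.png",np.vstack([f[:300],cv2.resize(g,(480,300),interpolation=2)[:, :].copy() if 0 else cv2.copyMakeBorder(cv2.resize(g,(480,300),interpolation=2),0,0,0,80,0)]))
```

```text
[421.42161518 -50.70129876  69.7288902 ] [-179.95457474    0.2685757     7.42637977] [ 0.17830228 -0.42753025 -0.09929463] 47.29260067102579 2.15
```

View pics/w2.png

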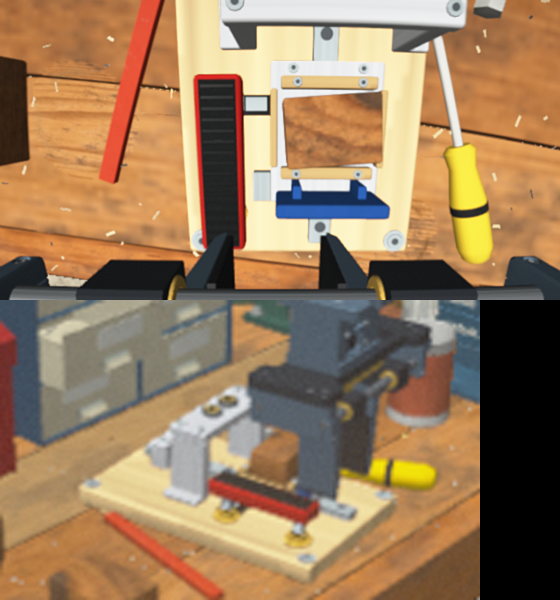

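The left fingertip, near (225,235), is over the bar. The right one, near (328,235), is behind the blue plate with a gap. Now I'll press.

Call:
apply_moves --pt "0 0 0.006 0 0.04" --pt "0 0 0.012 0 0.04" --pt "0 0 0.017 0 0.04" --pt "0 0 0.021 0 0.04" --pt "0 0 0.024 0 0.04"

```text
time_s: 2.75
ee_pos: [424.3, -50.1, 48.2]
ee_rot: [179.9, -0.1, 7.5]
force: [-0.7, -2.3, 5.3]
gripper_width: 47.2
gripper_force: 2.9
```

Call:
apply_moves --pt "0 0 0 0 0.04" --pt "0 0 0 0 0.04"

```text
time_s: 2.95
ee_pos: [424.3, -50.1, 48.4]
ee_rot: [179.9, -0.1, 7.5]
force: [-0.8, -2.4, 5.7]
gripper_width: 47.6
gripper_force: 2.9
```

Call:
apply_moves --pt "0 0 0.001 0 0.04" --pt "0 0 0.002 0 0.04" --pt "0 0 0.003 0 0.04" --pt "0 0 0.003 0 0.04"

```text
time_s: 3.35
ee_pos: [424.3, -50.1, 45.5]
ee_rot: [179.9, -0.1, 7.5]
force: [-1.6, -3.0, 7.8]
gripper_width: 47.5
gripper_force: 3.4
```

Call:
apply_moves --pt "0.004 0 0 0 0.04" --pt "0.008 0 0 0 0.04" --pt "0.012 0 0 0 0.04" --pt "0.016 0 0 0 0.04" --pt "0.02 0 0 0 0.04"

```text
time_s: 3.85
ee_pos: [440.1, -46.9, 44.7]
ee_rot: [-179.9, 0.4, 7.5]
force: [-7.2, -2.5, 9.0]
gripper_width: 47.3
gripper_force: 4.4
```

Run:
```python
from h import *
s=env.state();print(s['ee_pos'],s['ee_rot'],s['force'],s['gripper_width'],s['time_s'])
f=cams.grab_frame("wrist");cv2.imwrite("pics/w3.png",f[:300])
```

```text
[440.11613741 -46.94746057  44.65175531] [-179.93576373    0.42014262    7.49248288] [-7.17489014 -2.4826375   8.99870972] 47.294754499968576 3.85
```

View pics/w3.png

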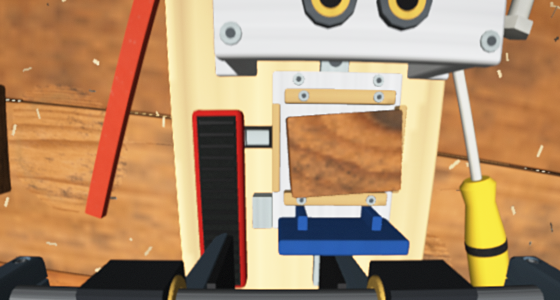

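The bar is down, the fingertip is in contact behind the blue plate at (340,235), and the lug at (262,210) is short of the nose at (257,137). I'll continue pushing.

Call:
apply_moves --pt "0.004 0 0 0 0.04" --pt "0.008 0 0 0 0.04" --pt "0.012 0 0 0 0.04" --pt "0.016 0 0 0 0.04" --pt "0.02 0 0 0 0.04"

```text
time_s: 4.4
ee_pos: [459.9, -44.4, 44.6]
ee_rot: [-179.9, 0.4, 7.5]
force: [-7.8, -1.8, 6.9]
gripper_width: 48.1
gripper_force: 4.4
```

Call:
apply_moves --pt "0.003 0 0 0 0.04" --pt "0.006 0 0 0 0.04" --pt "0.009 0 0 0 0.04" --pt "0.012 0 0 0 0.04" --pt "0.015 0 0 0 0.04"

```text
time_s: 4.9
ee_pos: [474.7, -42.5, 44.6]
ee_rot: [-179.9, 0.4, 7.5]
force: [-6.6, -2.1, 6.1]
gripper_width: 47.8
gripper_force: 4.4
```

Call:
apply_moves --pt "0.003 0 0 0 0.04" --pt "0.006 0 0 0 0.04" --pt "0.009 0 0 0 0.04" --pt "0.012 0 0 0 0.04" --pt "0.015 0 0 0 0.04"

```text
time_s: 5.4
ee_pos: [489.6, -40.6, 44.6]
ee_rot: [-179.9, 0.4, 7.5]
force: [-7.1, -1.6, 7.8]
gripper_width: 47.4
gripper_force: 4.4
```

Call:
apply_moves --pt "0.002 0 0 0 0.04" --pt "0.004 0 0 0 0.04" --pt "0.006 0 0 0 0.04" --pt "0.006 0 0 0 0.04"

```text
time_s: 5.8
ee_pos: [494.7, -39.9, 44.6]
ee_rot: [-179.9, 0.5, 7.5]
force: [-9.0, -3.2, 8.7]
gripper_width: 47.6
gripper_force: 6.4
```

Call:
apply_moves --pt "0.001 0 0 0 0.04" --pt "0.002 0 0 0 0.04" --pt "0.003 0 0 0 0.04" --pt "0.003 0 0 0 0.04"

```text
time_s: 6.2
ee_pos: [494.7, -39.9, 44.7]
ee_rot: [-179.9, 0.9, 7.4]
force: [-15.9, -5.1, 16.5]
gripper_width: 47.4
gripper_force: 10.5
```

Run:
```python
from h import *
f=cams.grab_frame("wrist");cv2.imwrite("pics/w4.png",f[:300])
```

```text
(no output)
```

View pics/w4.png

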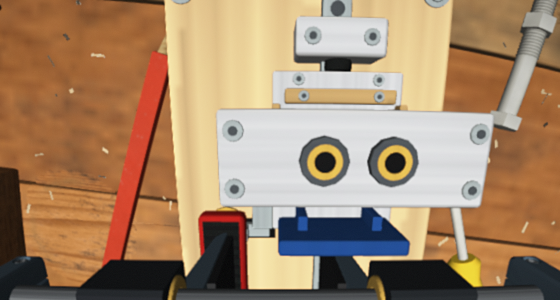

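The shuttle's front is against the end-stop bumper at (338,66). The lug at (262,220) is past the nose at (262,233). I'll back off slightly, then lift.

Call:
apply_moves --pt "-0.004 0 0 0 0.04" --pt "-0.008 0 0 0 0.04" --pt "-0.011 0 0 0 0.04" --pt "-0.011 0 -0.004 0 0.04" --pt "-0.011 0 -0.008 0 0.04"

```text
time_s: 6.75
ee_pos: [493.5, -40.5, 54.1]
ee_rot: [180.0, -0.3, 7.4]
force: [3.3, 0.2, 4.6]
gripper_width: 47.4
gripper_force: 1.8
```

Call:
apply_moves --pt "0 0 -0.006 0 0.04" --pt "0 0 -0.014 0 0.04" --pt "0 0 -0.03 0 0.04" --pt "-0.02 0 -0.06 0 0.04" --pt "-0.04 0 -0.09 0 0.04"

```text
time_s: 7.25
ee_pos: [449.6, -46.1, 143.0]
ee_rot: [-180.0, 0.2, 7.5]
force: [-0.6, -0.5, 0.4]
gripper_width: 47.3
gripper_force: 0.0
```

Run:
```python
from h import *
s=env.state();print(s['ee_pos'],s['force'],s['time_s'])
f=cams.grab_frame("wrist");cv2.imwrite("pics/w5.png",f[:300])
```

```text
[449.60582698 -46.10040502 143.00131197] [-0.59621758 -0.46486751  0.40038275] 7.25
```

View pics/w5.png

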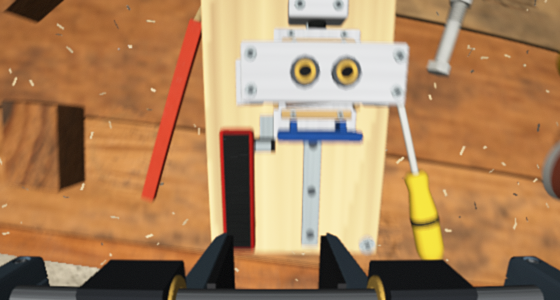

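The fingers are clear, and the plate at (320,135) sits under the bridge. I'll measure the bar height and shuttle position.

Call:
apply_moves --pt "0 0 -0.02 0 0.04" --pt "0 0 -0.02 0 0.04" --pt "0 0 -0.02 0 0.04"

```text
time_s: 7.6
ee_pos: [450.9, -46.1, 162.5]
ee_rot: [-180.0, 0.1, 7.4]
force: [0.2, 0.4, -0.7]
gripper_width: 47.2
gripper_force: 0.0
```

Run:
```python
from h import *
s=env.state();f=cams.grab_frame("wrist")
cv2.imwrite("pics/w6.png",cv2.resize(f[0:240,190:420],None,fx=2.5,fy=2.5,interpolation=2))
t=np.radians(7.45);R=np.array([[np.cos(t),-np.sin(t)],[np.sin(t),np.cos(t)]]);o=np.array([535.6,-65.4])
J=lambda W:((W-o)@R)
h=cv2.cvtColor(f,cv2.COLOR_BGR2HSV);H,S,V=cv2.split(h)
def m(msk,x0,x1,y0,y1):
    k=np.zeros(H.shape,bool);k[y0:y1,x0:x1]=1;return blob(msk&k)[:,0].astype(float)
b=m((((H<8)|(H>172))&(S>130))|(V<70),205,275,90,232)
p=m((H>105)&(H<130)&(S>100),265,375,90,170)
print(b.min(0),b.max(0),p.min(0),p.max(0))
for z in(44,49,58): print(z,cv2.minAreaRect(J(cast("wrist",b,z,s)).astype(np.float32)))
q=J(cast("wrist",p,78,s));print("plate",q.min(0),q.max(0))
```

```text
[224. 128.] [273. 231.] [278. 121.] [354. 139.]
44 ((-56.91252899169922, 54.77970886230469), (42.50303649902344, 92.67481994628906), 89.75641632080078)
49 ((-55.97665023803711, 54.368629455566406), (41.76859664916992, 91.07342529296875), 89.75641632080078)
58 ((-54.292057037353516, 53.628692626953125), (40.44660568237305, 88.19091796875), 89.75641632080078)
plate [-17.79959212 -28.32299172] [-4.33181559 29.3365423 ]
```

View pics/w6.png

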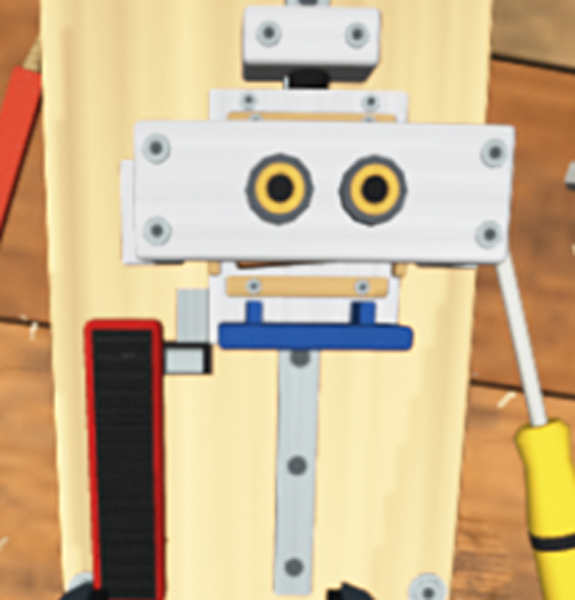

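The shuttle looks home: its front touches the bumper and the nose is clear behind the lug. The side-on scene camera can confirm the bar height by comparing with the start.

Run:
```python
from h import *
a=cv2.imread("pics/scene.png");b=cams.grab_frame("scene")
def c(f):
    h=cv2.cvtColor(f,cv2.COLOR_BGR2HSV);m=((h[...,0]<6)|(h[...,0]>174))&(h[...,1]>150);m[:,:285]=0;m[:,335:]=0;m[:200]=0;m[:,:][235:]=0
    k=blob(m);return m.sum(),cv2.boundingRect(k),np.argwhere(m).mean(0)
print(c(a),c(b))
T=lambda f:cv2.resize(f[175:245,245:365],None,fx=5,fy=4,interpolation=2)
cv2.imwrite("pics/cmp.png",np.vstack([T(a),T(b)]))
cc,R,e=pose("scene")
for z in(58,49):
    p=R.T@(np.array([480,-10,z])-e);print(z,p[:2]/p[2]*503.4+cc['mtx'][:2,2])
```

```text
(np.int64(155), (290, 210, 36, 14), array([216.8       , 306.92903226])) (np.int64(154), (290, 210, 36, 14), array([216.88311688, 307.01298701]))
58 [302.91119728 212.15044481]
49 [302.80118386 215.2244568 ]
```

View pics/cmp.png

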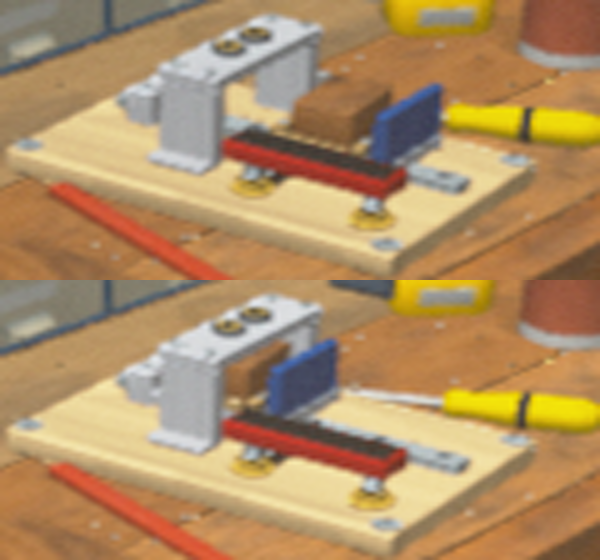

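The bar's mask is within 0.1 px of its starting height, where 9 mm down would show as about 3 px. So it is fully up, the shuttle is home, and the block is still in the nest.

```bash
python3 -c "
from workcell import env
print(env.job_done())"
```

```text
the job is handed in; nothing more can be done
None
```

The job is handed in at about 7.7 s: with the thumb bar held down, the shuttle was pushed past the catch and home against the end stop, the catch sprang up behind it, the block stayed in the nest, and the arm is clear.

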